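# Clip the lid of the jacks case shut

## Task

The lid is on the larger round jacks case, but its three snap tabs still stand up. Press the tabs down one at a time until each is fully home, flat on the lid, and leave the case standing about where it is.

Things in the scene. Friction and masses are not known exactly. Their poses are not given: they have to be found in the camera images.
- jacks_case: Loose round white case, 130 mm across, about 0.5 kg, lid on: flat lid top 42 mm above its underside, a flat metal jack emblem (36 mm across, 4 mm high) in the middle, three white tabs sloping up toward the rim. (A smaller case nearby, 94 mm across, has its tabs flat already.) Origin: centre of the underside, z up; tab_a points along its +x.
- tab_a (a joint): Tab along the case's +x: plate 36 x 26 x 3 mm, hinged 30 mm from the case's centre at lid-top height, reaching to the rim. Rad: 0 = fully up (outer end 21 mm above the lid), 0.55 = flat (its top 45 mm above the case's underside); starts at 0 to 0.1. Pressed 55 mm from the centre it yields at about 4 N; it has a stiff catch and stays where it is left.
- tab_b (a joint): The same kind of tab, pointing 120 degrees anticlockwise from tab_a seen from above; 0 = up, 0.55 = flat.
- tab_c (a joint): The same kind of tab, pointing 240 degrees anticlockwise from tab_a seen from above; 0 = up, 0.55 = flat.
Mind the look-alikes: they are no part of the job. What is shaped like the jacks_case but red is not meant.

How it is judged:
On the way, in this order (a step that is already met when the one before it is completed fails the run):
1. one tab is pressed home, the other two still up (value of joint any of tab_a, tab_b, tab_c above 0.38 rad), for 0.1 s.
2. then a second tab is pressed home too ((value of joint each of tab_a, tab_b above 0.38 rad or value of joint each of tab_b, tab_c above 0.38 rad or value of joint each of tab_a, tab_c above 0.38 rad)), for 0.1 s.
3. then all three tabs are pressed home (value of joint each of tab_a, tab_b, tab_c above 0.38 rad), for 0.1 s.
At the end, for the whole second after the job is handed in: All three tabs of the jacks case are pressed home one at a time (each past 0.38 rad, that is within 10 degrees of flat at 0.55); the case stands at rest, upright within 10 degrees and within 40 mm of where it began (all of step 3 and distance of jacks_case from where it was at the start of the episode below 0.04 m and angle between jacks_case's own z axis and vertical below 0.17 rad and linear speed of jacks_case below 0.02 m/s); the robot touches nothing.
It also fails if it takes over 38 s, if anything falls off the work surface, if the arm or the gripper's body presses on something with over 40 N, if the wrist force passes 120 N, or if a joint passes its speed limit or range.

## Robot

A 6-joint arm with a two-finger parallel gripper is mounted at the origin on the work surface. World frame = base frame: x ahead of the robot, y to its left, z up, the work surface at z = 0. Lengths are in m, angles in rad, forces in N, time in s.
With the tool pointing down it reaches from about 0.275 to 0.825 m from the base axis. Payload 4.9 kg.
Tool frame: the origin (TCP) lies midway between the tips of the shut fingers; the grasp point (between the pads) lies 19 mm behind it (grip_point_offset is the distance from the TCP to the grasp point, in m); z points along the fingers, y is the line along which they close (so a half turn about z gives the same grasp; the last joint's range is limited). The gripper opens to 85 mm and grips with 20 to 120 N. Pads are 22 mm wide; open, the fingers measure 114 mm over their backs; the gripper's body (76 mm by 85 mm) begins 54 mm behind the grasp point. The pads swing forward as they close: fully open they stand 13 mm farther back than shut.
Start: joints at [-1.247, 0.326, -0.193, 1.052, 0, 1.437], TCP at [0.243, -0.493, 0.231] pointing down, gripper open.
Joint ranges: [-2.65, 2.65], [-0.97, 1.79], [-1.3, 1.35], [-1.93, 2.1], [-1.47, 1.37], [-3.14, 3.14]. Speed limits (rad/s): [2.57, 2.57, 3.14, 3.14, 3.14, 3.14].

## Interface

Orientations are given as a rotation vector (axis times angle).
In Python, from cell import * gives the robot as it stands. Calls block until the motion is done:
- movep(position, orientation): joint-space move of the TCP to a pose.
- move_l(position, velocity=0.15, rot=None, until_force=None): straight line of the TCP; rot=None keeps the orientation; velocity is the mean speed in m/s. With until_force (N) it stops when the force on the tool has changed by that much, and returns True; else False.
- set_joints(angles): joint-space move.
- let_go() and grab(newtons=None): open the fingers fully, or close them until they stop; newtons is the grip in N (None keeps the last).
- sleep(seconds).
- ik(position, orientation): joint angles nearest the present ones, or None.
- get_state(): the state.
- grab_frame(name): name is "scene" or "top" or "wrist"; returns a dict with "img" (384x512x3 uint8, red, green, blue), "fx", "fy", "cx", "cy" (pixels), "cam_to_world" (4x4, takes a point from camera to world coordinates); the wrist camera has in their place "T_tool_cam" (4x4, takes a point from camera to tool coordinates, whose origin is the TCP and whose axes are the flange's). Camera axes: x right, y down, z forward; pixel columns grow to the right and rows downward; lengths in m; the calibration is good to about 2 mm. The wrist camera is an equidistant fisheye: a pixel r from the principal point sees the ray r / f radians off the axis. A picture is of the moment at which its call begins: read the wrist's pose just before it. There is no depth.
A pose or a line that the arm cannot do raises MotionError and nothing moves.
- sign_off(): hands the job in; it is judged then, once.
Trained networks look in the newest picture that a camera, given by its name, has taken for a name from the list of things; names that differ only in an ending like _2 or _b are one class to them, and where a whole thing is asked for, a point or a joint stands for the part that bears it (a point fixed in the world has none). Each returns a list of dicts, best first, with "score" (0 to 1); they miss things now and then, are a little off and sometimes report something else, mostly with a low value. They report only what shows in the picture. A call takes as long as a camera call. They do not tell look-alikes from the thing itself.
- spot_in(camera, name): "centre" ([column, row] in pixels, amid what is visible of it).
- silhouettes(camera, name): "mask" (384x512 bool, what is visible of it) and "centre" ([column, row] in pixels, amid what is visible of it).
- tip_of(camera, name): "centre" ([column, row] in pixels: a listed point, or the origin of a listed thing).
The state is a dict: "clock": time; "q": joint angles; "joint_velocities": joint speeds; "tau": joint torques, N m; "position": TCP position; "eef_rot": TCP orientation; "contact_force": force on the tool from outside, world axes, zero at the start; "wrist_torque": the same for the moment, N m; "finger_gap": opening from 0.0 (shut) to 1.0 (fully open); "grasp_force": force on a finger pad.
Only numpy, scipy, OpenCV 4.12 (cv2) and the standard library are available. Lean on these libraries where they do the work, as an engineer would, in place of code of your own. Each camera call takes 0.05 s, during which the arm holds its last target. There are 200 camera calls.

## Working session

There is one attempt and no reset: what is moved stays moved. The work goes in short steps, each a Python script; the robot and the scene stay as the last script left them, time stands still between calls to the robot, and variables do not carry over. Pictures are saved under pics/ and viewed, at most 10 in all, crops included, and the job is handed in when it is done.

```bash
mkdir -p pics; ls; python3 - <<'E'
from cell import *
import cv2, numpy as np
s=get_state(); print(s['clock'],s['position'],s['eef_rot'],s['finger_gap'])
for c in ("top","scene"):
    f=grab_frame(c); cv2.imwrite(f"pics/{c}1.png",cv2.cvtColor(f["img"],cv2.COLOR_RGB2BGR))
    print(c,f["fx"],f["fy"],f["cx"],f["cy"],np.round(f["cam_to_world"],3).tolist())
    for n in ("jacks_case","tab_a"):
        print(n,[(round(d["score"],2),np.round(d["centre"],1).tolist()) for d in tip_of(c,n)], [(round(d["score"],2),np.round(d["centre"],1).tolist(),int(d["mask"].sum())) for d in silhouettes(c,n)])
E
```

```text
pics
0.0 [ 0.24289129 -0.4928086   0.2305054 ] [-3.05799746e+00 -7.12420218e-01  3.41684502e-04] 1.0060099484910856
top 354.31173373956085 354.31173373956085 259.50577711750185 186.11133318567133 [[0.016, -0.991, 0.134, 0.374], [-1.0, -0.018, -0.015, -0.121], [0.018, -0.134, -0.991, 0.757], [0.0, 0.0, 0.0, 1.0]]
jacks_case [(0.98, [331.7, 178.0]), (0.92, [317.6, 280.7]), (0.72, [360.8, 94.9])] [(0.9, [317.4, 283.2], 3633), (0.65, [364.7, 92.2], 3079), (0.62, [334.8, 176.7], 3292)]Traceback (most recent call last):
  File "<stdin>", line 8, in <module>
ValueError: it knows: jacks_case
```

View pics/top1.png

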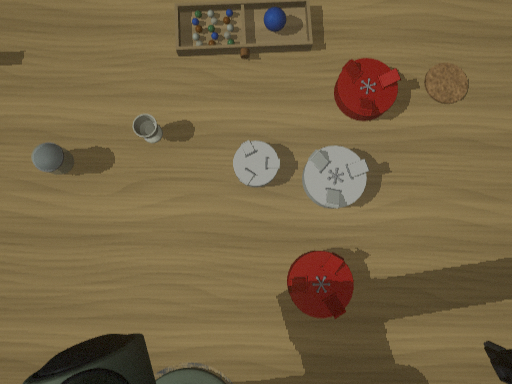

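The larger white case is at about (335,177), with tabs up near (357,169), (320,160) and (333,197). The small white case at (256,163) and the two red cases are look-alikes. I'll fit the yaw with an overlay.

```bash
cat > h.py <<'E'
import cv2, numpy as np
from scipy.optimize import least_squares
def proj(f,P):
    T=np.linalg.inv(f["cam_to_world"]); p=np.atleast_2d(P)@T[:3,:3].T+T[:3,3]
    return np.c_[f["fx"]*p[:,0]/p[:,2]+f["cx"], f["fy"]*p[:,1]/p[:,2]+f["cy"]]
def unproj(f,px,z):
    d=f["cam_to_world"][:3,:3]@[(px[0]-f["cx"])/f["fx"],(px[1]-f["cy"])/f["fy"],1]; o=f["cam_to_world"][:3,3]
    return (o+d*(z-o[2])/d[2])[:2]
def tabs(c,yaw,th=0.5):
    out=[]
    for k in range(3):
        a=yaw+k*2*np.pi/3; r=np.array([np.cos(a),np.sin(a)]); t=np.array([-r[1],r[0]])
        out.append([np.r_[c+r*(.03+l*np.cos(th))+t*w, .045+l*np.sin(th)] for l,w in((0,-.013),(.036,-.013),(.036,.013),(0,.013))])
    return np.array(out)
E
python3 - <<'E'
from cell import *
from h import *
f=grab_frame("top"); c=unproj(f,(336,176),.046)
tips=[unproj(f,p,.063) for p in((363,167),(314,153),(333,204))]
angs=[np.arctan2(*(t-c)[::-1]) for t in tips]; yaw=np.angle(np.mean(np.exp(3j*np.array(angs))))/3
print(c,tips,np.degrees(angs),np.degrees(yaw), [unproj(f,d["centre"],.025) for d in silhouettes("top","jacks_case")])
def zoom(img): return cv2.resize(img[130:225,290:385],None,fx=6,fy=6,interpolation=cv2.INTER_CUBIC)
im=cv2.cvtColor(f["img"],cv2.COLOR_RGB2BGR); z=zoom(im)
for q in tabs(c,yaw): cv2.polylines(z,[np.int32((proj(f,q)-[290,130])*6+3)],True,(0,0,255),1)
a=np.linspace(0,6.28,60)
for h,col in((.042,(0,255,0)),(0,(255,0,0))): cv2.polylines(z,[np.int32((proj(f,np.c_[c[0]+.065*np.cos(a),c[1]+.065*np.sin(a),0*a+h])-[290,130])*6+3)],True,col,1)
cv2.imwrite("pics/ov1.png",z)
E
```

```text
[ 0.49371114 -0.28814868] [array([ 0.51012387, -0.33862851]), array([ 0.5367741 , -0.24044446]), array([ 0.43483771, -0.27750608])] [-71.98887339  47.92719208 169.75325063] 48.563665054388466 [array([ 0.68694806, -0.36035776]), array([ 0.27683246, -0.25463548]), array([ 0.49683236, -0.29328178]), array([ 0.51119656, -0.34127437])]
```

View pics/ov1.png

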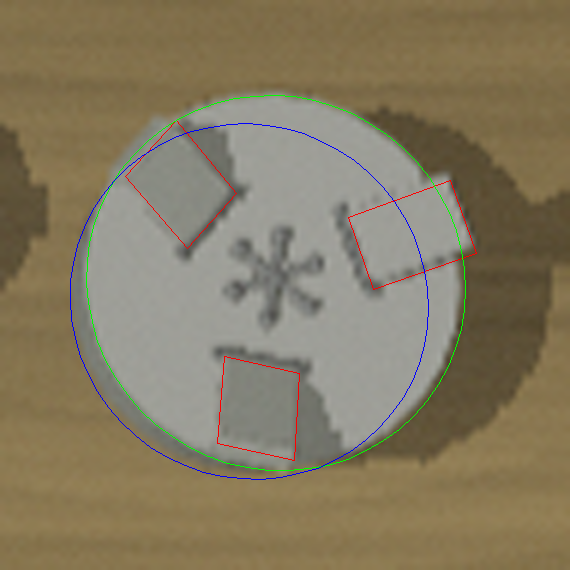

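The overlay matches the tabs, rim and emblem closely. The centre is (0.494, -0.288), with tabs at 48.6°, 168.6° and -71.4°. I'll press the first tab.

```bash
cat >> h.py <<'E'
from scipy.spatial.transform import Rotation as R
C=np.array([.4937,-.2881])
def press(ang,toolx,r=.053,zmin=.043,F=20):
    from cell import movep,move_l,get_state
    a,t=np.radians([ang,toolx]); p=C+r*np.array([np.cos(a),np.sin(a)])
    rot=(R.from_euler('z',t)*R.from_euler('x',np.pi)).as_rotvec()
    movep([*p,.10],rot); move_l([*p,.072],.15)
    hit=move_l([*p,zmin],.03,until_force=F)
    s=get_state(); print(ang,hit,s['position'],s['contact_force'],s['clock'])
    move_l([*p,.10],.12)
E
python3 - <<'E'
from cell import *
from h import *
grab(20); press(48.6,48.6)
f=grab_frame("top"); print(get_state()['clock'],get_state()['finger_gap'])
E
```

```text
48.6 True [ 0.52969963 -0.24805894  0.04493771] [-1.48664228 -0.13501228  6.49573632] 3.725
4.3833 -0.0006067968691894088
```

Stopped at z = 44.9 mm, which is flat. On to the other two.

```bash
python3 - <<'E'
from cell import *
from h import *
press(168.6,-11.4); press(-71.4,18.6)
s=get_state(); p=s['position']; move_l([p[0],p[1],.2],.15)
movep([.243,-.45,.23],s['eef_rot'])
f=grab_frame("top"); print(get_state()['clock'])
im=cv2.cvtColor(f["img"],cv2.COLOR_RGB2BGR)
z=cv2.resize(im[130:225,290:385],None,fx=6,fy=6,interpolation=cv2.INTER_CUBIC)
for q in tabs(C,np.radians(48.6),0): cv2.polylines(z,[np.int32((proj(f,q)-[290,130])*6+3)],True,(0,0,255),1)
cv2.imwrite("pics/ov2.png",z)
E
```

```text
168.6 True [ 0.44098793 -0.27753125  0.04489315] [-1.53661047  1.18218978  7.3046175 ] 6.4667
-71.4 False [ 0.51142075 -0.33944484  0.04475808] [-1.58155082 -1.20267399 13.98900766] 9.1
11.7083
```

View pics/ov2.png

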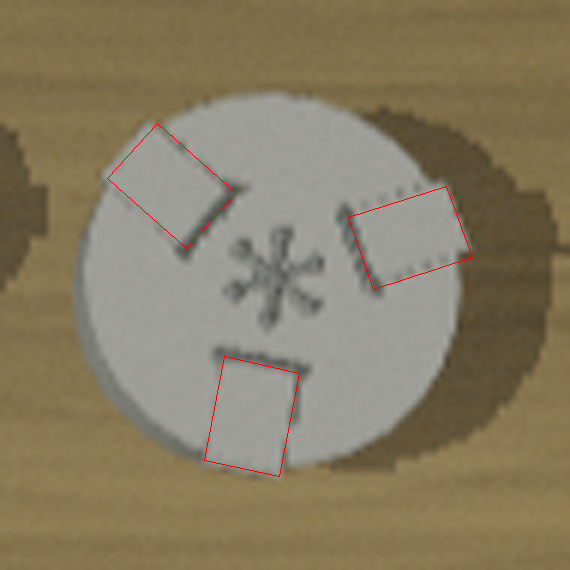

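All three tabs lie flat on the lid, with no shadows under them and the outlines of the flat model matching. The case has not moved.

```bash
python3 -c "
from cell import *
print(sign_off())"
```

```text
the job is handed in; nothing more can be done
None
```

I pressed the three tabs of the large white case flat one at a time, and the final top-camera picture shows them flat and the case where it started; the job is handed in, at about 12 s of the 38 s allowed.

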